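Stand the toppled lacquer can up in the drip tray and cap it

ROBOT

A 6-joint arm with a two-finger parallel gripper is mounted at the origin on the work surface. World frame = base frame: x ahead of the robot, y to its left, z up, the work surface at z = 0. Lengths are in m, angles in degrees, forces in N, time in s.
With the tool pointing down it reaches from about 0.4 to 0.825 m from the base axis. Payload 7 kg.
Tool frame: the origin (TCP) lies at the very end of the fingers, on their centre line; the grasp point (between the pads) lies 19 mm behind it; z points along the fingers, y is the line along which they close (so a half turn about z gives the same grasp; the last joint's range is limited). The gripper opens to 88 mm and grips with 3 to 60 N. Pads are 19 mm wide; open, the fingers measure 130 mm over their backs; the gripper's body (78 mm by 193 mm) begins 47 mm behind the grasp point.
Start: joints at [85.147, 20.546, 0.682, 0, -70.136, -16.507], TCP at [0.246, 0.629, 0.227] pointing down, gripper open.
Joint ranges: [-176.03, 176.03], [-82.01, 121.73], [-58.28, 71.71], [-173.87, 95.51], [-174.79, -0.11], [-173.66, 173.66]. Speed limits (degrees/s): [136.94, 136.94, 172.46, 180, 180, 180].

INTERFACE

Orientations are given as [roll, pitch, yaw] about the fixed x, y, z axes, in that order (R = Rz(yaw) Ry(pitch) Rx(roll)).
In Python, from plant import get_state, imaging, r, finder gives the robot as it stands.
- The arm moves only by the shell command python3 -m handwheel 'ROWS' [FORCE]. ROWS is JSON, a list of rows, each a list of 5 numbers: the closure, from 0 (fully open) to 1 (shut), then the shift along the world's x, y, z in cm, then the turn about the world's z in degrees. A call has 1 to 8 rows; each row is the pose to reach, as a shift and turn from the pose commanded when the call began; what a row does not reach only later rows make up. A row lasts 1/8 s, in which the tool goes at most 62.5 mm and 10.7 degrees, less where a joint would pass 70% of its speed; a pose out of reach is approached as far as the arm can. A call with a gripper value outside its range is refused whole. The fingers move at their own pace and stop on an object; FORCE is the grip in N (left out, the last holds). Time passes only in rows, so rows that repeat a pose let the fingers close. It gives the time, the measured TCP pose, the force, the opening and the grip force at its end, in the units of the state.
- get_state(): the state, without advancing time (a new reading comes with each control period).
- imaging.capture(name): name is "scene" or "side" or "wrist"; returns (picture, depth): 420x560x3 uint8, red, green, blue; 420x560 float32, m along the optical axis (not along the pixel's ray), 0 where there is no reading.
- imaging.get_calibration(name): a dict with "fx", "fy", "cx", "cy" (pixels), "rvec" (rotation vector, rad) and "tvec" (3), from world to camera coordinates, as OpenCV has them; the wrist camera has in their place "hand_eye" (4x4, takes a point from camera to tool coordinates, whose origin is the TCP and whose axes are the flange's). Camera axes: x right, y down, z forward; pixel columns grow to the right and rows downward; lengths in m; the calibration is good to about 2 mm. The wrist camera is an equidistant fisheye: a pixel r from the principal point sees the ray r / f radians off the axis. A picture is of the moment at which its call begins: read the wrist's pose just before it. get_calibration takes no time and is no camera call.
- r.close_job(): hands the job in; it is judged then, once.
Trained networks look in the newest picture that a camera, given by its name, has taken for a name from the list of things; names that differ only in an ending like _2 or _b are one class to them, and where a whole thing is asked for, a point or a joint stands for the part that bears it (a point fixed in the world has none). Each returns a list of dicts, best first, with "p" (0 to 1); they miss things now and then, are a little off and sometimes report something else, mostly with a low value. They report only what shows in the picture. A call takes as long as a camera call. They do not tell look-alikes from the thing itself.
- finder.cut_out(camera, query): "region" (420x560 bool, what is visible of it) and "pixel" ([column, row] in pixels, amid what is visible of it).
The state is a dict: "time_s": time; "joints": joint angles; "qd": joint speeds; "joint_torque": joint torques, N m; "tcp_pos": TCP position; "eef_rot": TCP orientation; "contact_force": force on the tool from outside, world axes, zero at the start; "moment": the same for the moment, N m; "gripper_width": finger opening in m; "gripper_force": force on a finger pad.
Only numpy, scipy, OpenCV 4.12 (cv2) and the standard library are available. Lean on these libraries where they do the work, as an engineer would, in place of code of your own. Each camera call takes 0.05 s, during which the arm holds its last target. There are 200 camera calls.

TASK

The little lacquer spray can has been knocked over on the bench: stand it upright in the free middle part of the grey drip tray, between the glue bottle and the varnish tin, and let go of it. Then put its orange cap back on, right down on the can's shoulder. Set both down rather than dropping them, and leave the can standing upright in the tray and the other things where they are.

Things in the scene. Friction and masses are not known exactly. Their poses are not given: they have to be found in the camera images.
- can_mid (a point): Lacquer spray can, 134 mm tall, 0.13 kg: white cylinder 50 mm across and 100 mm long with an orange band, narrower top above it. Starts toppled, lying on its side on the bench, pointing any way. Point: on its axis half-way up, 67 mm from the flat base (centre of mass about 15 mm nearer the base); z runs from base to nozzle. May be gripped with 60 N.
- can_shoulder (a point): Centre of the can's shoulder, the flat top of its white cylinder, on the axis 100 mm from the base. Above it a steel neck ring (41 mm across, 6 mm high), a dome tapering to 25 mm (15 mm high), then the white nozzle (11 mm across, 13 mm high). Same axes as can_mid.
- cap_mid (a point): The can's cap: orange plastic cup, 50 mm across, 40 mm high, 2 mm walls, 15 g, closed top, standing on the bench with its open end down. Point: its centre, half-way up; z runs to the closed end. It slips loosely (2 mm play, no snap or thread) over nozzle and neck ring until its rim rests on the shoulder; its centre is then 20 mm above can_shoulder.
- tray: Grey sheet-steel drip tray fixed to the bench on the robot's left (can, cap and block start to its right), 200 mm (its x) by 340 mm (its y), rim 18 mm high and 3 mm thick. Origin: centre of its underside, on the bench; the flat floor inside is 3 mm above it. A glue bottle stands near one of its short ends and a varnish tin near the other (either way round); the middle is free.
- glue: White glue bottle with a purple label and red pointed spout, 54 mm in diameter, 140 mm high, standing in the tray about 130 mm from its middle. Origin: centre of its underside.
- tin: Green varnish tin with a brass lid, 73 mm in diameter, 73 mm high, standing in the tray about 130 mm from its middle. Origin: centre of its underside.
- block: Cork sanding block, 67 x 112 x 32 mm, lying on the bench. Origin: centre of its underside; y along its length.
Mind the look-alikes: they are no part of the job. What is shaped like the glue but yellow is not meant. What is shaped like the part that bears can_mid but pink is not meant.

How it is judged (in metres and radians):
On the way, in this order (a step that is already met when the one before it is completed fails the run):
1. the can stands upright on the floor of the tray, let go (angle between can_mid's own z axis and vertical below 0.05 rad and z of can_mid in the frame of tray between 0.066 and 0.073 m and x of can_mid in the frame of tray between -0.08 and 0.08 m and y of can_mid in the frame of tray between -0.085 and 0.085 m and contact force between the fingers and can below 0.05 N and linear speed of can below 0.02 m/s), for 0.3 s.
2. the cap is down on the standing can's shoulder (angle between can_mid's own z axis and vertical below 0.05 rad and z of can_mid in the frame of tray between 0.066 and 0.073 m and x of can_mid in the frame of tray between -0.08 and 0.08 m and y of can_mid in the frame of tray between -0.085 and 0.085 m and horizontal distance between cap_mid and can_mid below 0.004 m and z of cap_mid in the frame of can_mid between 0.05 and 0.0555 m and angle between cap_mid's own z axis and vertical below 0.07 rad), for 0.2 s.
At the end, for the whole second after the job is handed in: Can still and upright (0.05 rad) on the tray's floor, its axis within 80 mm (tray x) and 85 mm (tray y) of the middle; cap right way up (0.07 rad), rim on the can's shoulder (3 mm), centred within 4 mm; glue, tin and block within 30 mm of their start, not tipped (all of step 2 and distance of each of glue, tin, block from where it was at the start of the episode below 0.03 m and angle between each of glue, tin, block's own z axis and vertical below 0.3 rad and linear speed of each of can, cap below 0.02 m/s); the robot touches nothing.
It fails at once if the can or the cap is dropped (falls freely for more than about 13 mm) ((contact force between can and anything else below 0.02 N and linear speed of can above 0.5 m/s) or (contact force between cap and anything else below 0.02 N and linear speed of cap above 0.5 m/s)).
It fails at once if the glue bottle, varnish tin, or sanding block is knocked over or pushed more than 30 mm (not (distance of each of glue, tin, block from where it was at the start of the episode below 0.03 m and angle between each of glue, tin, block's own z axis and vertical below 0.3 rad)).
It also fails if it takes over 61 s, if anything falls off the work surface, if the arm or the gripper's body presses on something with over 40 N, if the wrist force passes 120 N, or if a joint passes its speed limit or range.

## Working session

There is one attempt and no reset: what is moved stays moved. The work goes in short steps, Python scripts to look and compute and a shell command to move; the robot and the scene stay as the last step left them, time stands still between calls to the robot, and variables do not carry over. Pictures are saved under pics/ and viewed, at most 10 in all, crops included, and the job is handed in when it is done.

```bash
ls; mkdir -p pics; python3 - <<'E'
from plant import get_state, imaging
import cv2
print(get_state())
for n in ("scene","side","wrist"):
    p,d=imaging.capture(n); cv2.imwrite(f"pics/{n}0.png",p[:,:,::-1]); print(n,imaging.get_calibration(n))
E
```

```text
pics
{'time_s': 0.0, 'joints': array([ 8.51478563e+01,  2.05915799e+01,  6.33474427e-01, -2.10730409e-02,
       -7.01368379e+01, -1.65073638e+01]), 'qd': array([-0.05355536, -0.06650345,  0.0026204 , -0.00310612, -0.04506647,
       -0.10637992]), 'joint_torque': array([-1.60184412e-03, -5.82725644e+01,  2.93060732e+01,  6.99739739e+00,
        6.95276249e-03, -1.65095321e-04]), 'tcp_pos': array([0.24568258, 0.62816215, 0.2256158 ]), 'eef_rot': array([ 1.79903341e+02, -7.98637553e-03, -2.13666773e+01]), 'contact_force': array([-0.28401117, -0.57724729, -0.47139551]), 'moment': array([-0.05044834, -0.02032764,  0.01804254]), 'gripper_force': 0.0, 'gripper_width': 0.08768410795597956}
scene {'fx': 400.96163507960097, 'fy': 400.96163507960097, 'cx': 277.5799245337629, 'cy': 213.56806752832438, 'rvec': array([ 1.88145483,  1.21567339, -0.61690513]), 'tvec': array([-0.28348877, -0.22136317,  1.28261963])}
side {'fx': 440.26632684478824, 'fy': 440.26632684478824, 'cx': 273.89819430270114, 'cy': 204.2941910998817, 'rvec': array([ 2.28977727, -0.36515515,  0.17914287]), 'tvec': array([-0.52088477,  0.17629498,  0.85191465])}
wrist {'fx': 325.19226210127806, 'fy': 325.19226210127806, 'cx': 282.0201025104644, 'cy': 212.04116300096908, 'hand_eye': array([[ 4.97941816e-04, -9.62213016e-01, -2.72297383e-01,
         7.29643975e-02],
       [ 9.99999759e-01,  6.11140815e-04, -3.30910090e-04,
        -4.27829558e-04],
       [ 4.84818040e-04, -2.72297152e-01,  9.62213088e-01,
        -1.58062250e-01],
       [ 0.00000000e+00,  0.00000000e+00,  0.00000000e+00,
         1.00000000e+00]])}
```

View pics/scene0.png

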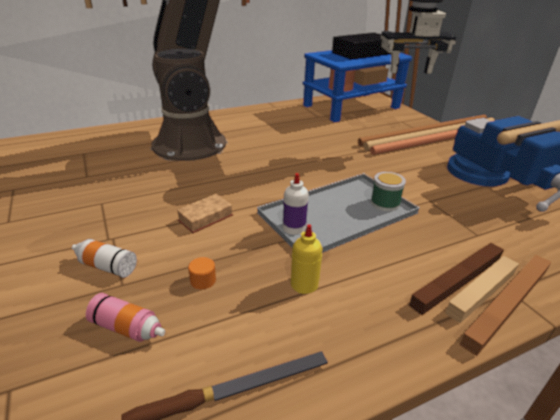

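View pics/side0.png

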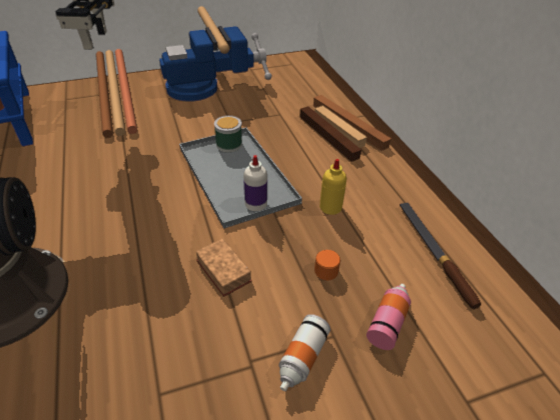

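The target is the white can with the orange band. In the scene view it is at about (105,257), with its nozzle to the left; in the side view it is at (303,350). The pink can at scene (125,317) and side (390,317) is a look-alike. The cap is at scene (202,273) and side (327,265), and the yellow bottle at scene (306,263) is a look-alike of the glue.

```bash
cat > h.py <<'E'
import numpy as np, cv2
from scipy.spatial.transform import Rotation as R
from plant import get_state, imaging, finder
def cloud(cam, d, st=None):
    """420x560x3 world points, nan where no depth"""
    c=imaging.get_calibration(cam); v,u=np.mgrid[:420,:560].astype(float)
    x=(u-c['cx'])/c['fx']; y=(v-c['cy'])/c['fy']
    if cam=='wrist':
        t=np.hypot(x,y); k=np.where(t>1e-9,np.tan(np.minimum(t,1.4))/np.maximum(t,1e-9),1); x,y=x*k,y*k
    P=np.stack([x*d,y*d,d],-1); P[d<=0]=np.nan
    if cam=='wrist':
        H=c['hand_eye']; P=P@H[:3,:3].T+H[:3,3]
        return P@R.from_euler('xyz',st['eef_rot'],degrees=True).as_matrix().T+st['tcp_pos']
    return (P-c['tvec'])@cv2.Rodrigues(c['rvec'])[0]
E
cat > m.py <<'E'
from h import *
for cam in ('scene','side'):
    p,d=imaging.capture(cam); P=cloud(cam,d)
    for q in ('can_mid','cap_mid','tray','glue','tin','block'):
        for o in finder.cut_out(cam,q)[:3]:
            m=o['region']; w=P[m]; w=w[~np.isnan(w[:,0])]; 
            if len(w)<20: continue
            c=p[m].mean(0).astype(int)
            rc=cv2.minAreaRect((w[:,:2]*1000).astype(np.float32))
            print(cam,q,round(o['p'],2),np.round(o['pixel']),c,'med',np.round(np.median(w,0),3),'zmax',np.round(np.percentile(w[:,2],98),3),'rect mm',np.round(rc[0]),np.round(rc[1]),round(rc[2],1))
            np.save(f"w_{cam}_{q}_{int(o['pixel'][0])}.npy",np.c_[w,p[m][~np.isnan(P[m][:,0])]])
E
python3 m.py; ls *.npy
```

```text
scene can_mid 0.98 [107. 254.] [158 136 120] med [ 0.525 -0.292  0.04 ] zmax 0.052 rect mm [ 474. -301.] [164.  88.] 44.4
scene can_mid 0.94 [122. 321.] [169 109 105] med [ 0.693 -0.282  0.043] zmax 0.052 rect mm [ 687. -278.] [134.  50.] 47.7
scene can_mid 0.33 [201. 274.] [164  93  39] med [ 0.632 -0.136  0.036] zmax 0.042 rect mm [ 605. -120.] [52. 90.] 44.0
scene cap_mid 0.73 [201. 273.] [165  93  39] med [ 0.632 -0.136  0.037] zmax 0.042 rect mm [ 598. -138.] [96. 48.] 10.4
scene tray 0.82 [343. 212.] [130 127 125] med [0.534 0.239 0.004] zmax 0.019 rect mm [546. 229.] [300. 408.] 7.0
scene glue 0.97 [306. 261.] [144 118  40] med [0.723 0.031 0.076] zmax 0.132 rect mm [670.  85.] [ 53. 170.] 41.3
scene glue 0.63 [296. 210.] [110  93 103] med [0.557 0.094 0.073] zmax 0.133 rect mm [550.  99.] [53. 36.] 67.7
scene tin 0.88 [388. 192.] [101 100  78] med [0.556 0.344 0.056] zmax 0.078 rect mm [479. 407.] [ 71. 229.] 50.8
scene block 0.61 [205. 210.] [159 119  83] med [ 0.435 -0.075  0.032] zmax 0.035 rect mm [409. -66.] [128. 119.] 85.1
side can_mid 0.76 [391. 321.] [159  90  90] me
[... 674 characters left out ...]
120  95  36] med [0.695 0.023 0.071] zmax 0.132 rect mm [745. 109.] [221.  56.] 59.6
side tin 0.92 [230. 134.] [94 88 66] med [0.53  0.334 0.059] zmax 0.077 rect mm [538. 380.] [125.  72.] 80.8
side block 0.91 [222. 267.] [153 109  74] med [ 0.413 -0.085  0.032] zmax 0.035 rect mm [417. -55.] [ 80. 142.] 17.7
w_scene_block_205.npy
w_scene_can_mid_106.npy
w_scene_can_mid_121.npy
w_scene_can_mid_200.npy
w_scene_cap_mid_201.npy
w_scene_glue_296.npy
w_scene_glue_305.npy
w_scene_tin_387.npy
w_scene_tray_343.npy
w_side_block_221.npy
w_side_can_mid_305.npy
w_side_can_mid_391.npy
w_side_cap_mid_324.npy
w_side_glue_252.npy
w_side_glue_335.npy
w_side_tin_230.npy
w_side_tray_234.npy
w_side_tray_254.npy
```

```bash
cat > fit.py <<'E'
from h import *
import glob
for cam,f in (('scene','can_mid_106'),('side','can_mid_305')):
    a=np.load(f'w_{cam}_{f}.npy'); w=a[a[:,2]>0.03]   # upper half
    c,(L,W),an=cv2.minAreaRect((w[:,:2]*1000).astype(np.float32))
    rid=w[w[:,2]>0.044,:2]; m=rid.mean(0); u=np.linalg.svd(rid-m)[2][0]; u*=np.sign(u[0])
    t=(w[:,:2]-m)@u
    ends=[np.percentile(t,.5),np.percentile(t,99.5)]
    tr=(rid-m)@u
    print(cam,'ridge pt',m,'dir deg',np.degrees(np.arctan2(u[1],u[0])),'ends',np.round(m+ends[0]*u,4),np.round(m+ends[1]*u,4),'ridge ends',np.round(m+tr.min()*u,4),np.round(m+tr.max()*u,4),'len',ends[1]-ends[0])
for cam,f in (('scene','cap_mid_201'),('side','cap_mid_324')):
    a=np.load(f'w_{cam}_{f}.npy'); w=a[a[:,2]>0.037]; print('cap',cam,cv2.minEnclosingCircle((w[:,:2]*1000).astype(np.float32)),w[:,:2].mean(0))
for cam,f in (('scene','tray_343'),('side','tray_234')):
    a=np.load(f'w_{cam}_{f}.npy'); w=a[(a[:,2]>-0.002)&(a[:,2]<0.021)]; 
    lo,hi=np.percentile(w,[.2,99.8],0); print('tray',cam,cv2.minAreaRect((w[:,:2]*1000).astype(np.float32)),lo,hi)
for cam,f in (('scene','tin_387'),('side','tin_230'),('scene','glue_296'),('side','glue_252'),('scene','block_205'),('side','block_221')):
    a=np.load(f'w_{cam}_{f}.npy'); z=np.percentile(a[:,2],90); w=a[(a[:,2]>(z-.006))&(a[:,2]<z+.03)]
    print(f,cam,len(w),cv2.minAreaRect((w[:,:2]*1000).astype(np.float32)))
E
python3 fit.py
python3 - <<'E'
import cv2
p=cv2.imread('pics/side0.png'); cv2.imwrite('pics/crop1.png',cv2.resize(p[230:400,250:430],None,fx=3,fy=3))
E
```

```text
scene ridge pt [ 0.51244864 -0.29380859] dir deg 44.68775570123851 ends [ 0.4601 -0.3456] [ 0.5469 -0.2598] ridge ends [ 0.4705 -0.3353] [ 0.5471 -0.2596] len 0.12209240304172844
side ridge pt [ 0.5025889  -0.29859762] dir deg 43.05750303335787 ends [ 0.4486 -0.349 ] [ 0.5423 -0.2615] ridge ends [ 0.4619 -0.3366] [ 0.5439 -0.26  ] len 0.128275881217167
cap scene ((619.0625, -134.3085174560547), 24.74441146850586) [ 0.62120479 -0.13449127]
cap side ((616.3660888671875, -135.89247131347656), 25.067445755004883) [ 0.61543326 -0.13729392]
tray scene ((510.4477233886719, 242.7017822265625), (231.6409149169922, 372.4677734375), 7.031208038330078) [ 3.89820812e-01  5.08824011e-02 -5.68161725e-04  6.30000000e+01
  6.29300000e+01  5.59300000e+01] [6.37573958e-01 4.28274501e-01 2.01849233e-02 1.75000000e+02
 1.60000000e+02 1.54000000e+02]
tray side ((525.7518310546875, 240.65882873535156), (212.930908203125, 369.04278564453125), 7.050128936767578) [ 4.04863703e-01  4.79423119e-02 -1.42063898e-03  5.10000000e+01
  5.20000000e+01  4.42020000e+01] [6.39672267e-01 4.08072167e-01 1.99012414e-02 1.52798000e+02
 1.48798000e+02 1.46000000e+02]
tin_387 scene 382 ((537.6292724609375, 359.67529296875), (69.12371826171875, 73.80476379394531), 53.52698516845703)
tin_230 side 343 ((533.7916870117188, 359.15777587890625), (72.00517272949219, 74.23741149902344), 42.48151779174805)
glue_296 scene 157 ((542.2227172851562, 100.53416442871094), (24.21705436706543, 26.505796432495117), 25.194677352905273)
glue_252 side 128 ((535.8409423828125, 98.69267272949219), (25.196372985839844, 25.815601348876953), 0.16881205141544342)
block_205 scene 792 ((418.5286865234375, -69.39389038085938), (68.41957092285156, 109.98121643066406), 17.15077018737793)
block_221 side 1393 ((415.5426025390625, -71.55836486816406), (65.58132934570312, 110.738037109375), 16.568532943725586)
```

View pics/crop1.png

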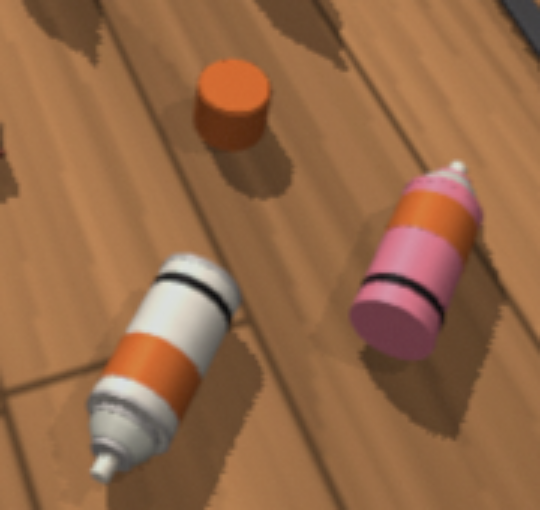

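```bash
python3 -m handwheel '[[0,3,-5,0,-10],[0,6,-10,0,-20],[0,9,-16,0,-30],[0,12,-21,0,-40],[0,15,-26,0,-50],[0,18,-32,0,-60],[0,21,-37,0,-70],[0,25,-42,0,-80]]' 5; python3 -m handwheel '[[0,0,-6,0,-9],[0,0,-12,0,-18],[0,0,-18,0,-27],[0,0,-24,0,-35],[0,0,-30,-1,-35],[0,-1,-36,-2,-35],[0,-1,-42,-2,-35],[0,-1,-48,-2,-35]]'; python3 -c "
from plant import get_state as g;s=g();print(s['joints'],s['eef_rot'],s['tcp_pos'])"
```

```text
time_s: 1.85
tcp_pos: [0.4953, 0.2083, 0.2273]
eef_rot: [-179.9, 0.1, -101.7]
contact_force: [0.5, 0.6, 0.5]
gripper_width: 0.0876
gripper_force: 0.0
time_s: 2.85
tcp_pos: [0.4844, -0.272, 0.2069]
eef_rot: [-180.0, 0.0, -136.3]
contact_force: [1.7, 0.2, -0.7]
gripper_width: 0.0877
gripper_force: 0.0
[-9.10615138e+00  1.01250042e+01 -1.62678306e+01  8.96562875e-03
 -6.35576309e+01 -3.72441999e+01] [-1.79955707e+02  2.35853339e-02 -1.36346353e+02] [ 0.48444257 -0.27195026  0.20693611]
```

```bash
cat > wr.py <<'E'
from h import *
import sys
s=get_state(); p,d=imaging.capture('wrist'); cv2.imwrite(f'pics/{sys.argv[1]}.png',p[:,:,::-1]); P=cloud('wrist',d,s)
print(s['tcp_pos'],s['eef_rot'])
for q in sys.argv[2:]:
  for o in finder.cut_out('wrist',q)[:2]:
    m=o['region']; a=P[m]; print(q,o['p'],np.round(o['pixel']),p[m].mean(0).astype(int)); a=a[~np.isnan(a[:,0])]
    if q=='can_mid':
        w=a[a[:,2]>.03]; rid=w[w[:,2]>np.percentile(w[:,2],97)-.006,:2]; mm=rid.mean(0); u=np.linalg.svd(rid-mm)[2][0]; u*=np.sign(u[0]); t=(w[:,:2]-mm)@u
        print(' rect',cv2.minAreaRect((w[:,:2]*1000).astype(np.float32)),'dir',np.degrees(np.arctan2(u[1],u[0])),'ends',mm+t.min()*u,mm+np.percentile(t,99.5)*u,'zmax',np.percentile(w[:,2],97))
    if q=='cap_mid':
        z=np.percentile(a[:,2],90); w=a[a[:,2]>z-.005]; print(' top z',z,cv2.minEnclosingCircle((w[:,:2]*1000).astype(np.float32)), cv2.minAreaRect((w[:,:2]*1000).astype(np.float32)))
E
python3 wr.py wrist1 can_mid cap_mid
```

```text
[ 0.48444257 -0.27195026  0.20693611] [-1.79955707e+02  2.35853339e-02 -1.36346353e+02]
can_mid 0.94 [183. 317.] [194 121 115]
 rect ((629.9255981445312, -301.8058776855469), (202.84951782226562, 82.99262237548828), 19.494491577148438) dir 45.41339926977221 ends [ 0.58883767 -0.36404177] [ 0.71273909 -0.23833939] zmax 0.04985998223419524
can_mid 0.7 [253. 183.] [229 195 163]
 rect ((495.6637268066406, -303.8106994628906), (133.88381958007812, 50.119632720947266), 43.58409118652344) dir 44.03273574455203 ends [ 0.44734055 -0.35016179] [ 0.54276626 -0.25790482] zmax 0.05059543388632058
cap_mid 0.62 [289. 324.] [148  70  24]
 top z 0.0386093140634125 ((607.3068237304688, -144.44439697265625), 19.344196319580078) ((603.6598510742188, -148.02777099609375), (10.7904691696167, 38.6840705871582), 44.49578857421875)
```

View pics/wrist1.png

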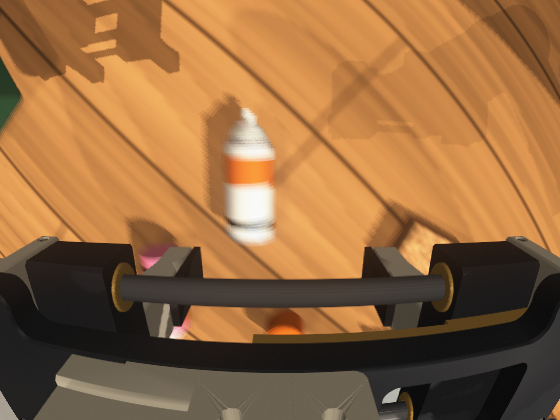

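```bash
python3 -m handwheel '[[0,-0.5,-4.7,0,0],[0,-0.5,-4.7,-5,0],[0,-0.5,-4.7,-10,0],[0,-0.5,-4.7,-14,0],[0,-0.5,-4.7,-17,0],[0,-0.5,-4.7,-19,0],[0,-0.5,-4.7,-19.8,0],[0,-0.5,-4.7,-19.8,0]]'; python3 -m handwheel '[[0.6,0,0,0,0],[0.6,0,0,0,0],[0.6,0,0,0,0],[0.6,0,0,0,0],[0.6,0,0,0,0],[0.6,0,0,0,0]]' 4
```

```text
time_s: 4.0
tcp_pos: [0.4799, -0.3163, 0.0087]
eef_rot: [180.0, -0.0, -136.3]
contact_force: [-0.4, -0.2, -0.1]
gripper_width: 0.088
gripper_force: 0.0
time_s: 4.75
tcp_pos: [0.4797, -0.317, 0.0087]
eef_rot: [-180.0, 0.0, -136.4]
contact_force: [0.2, -0.0, 1.8]
gripper_width: 0.0498
gripper_force: 4.0
```

```bash
python3 -m handwheel '[[0.6,0,0,1,0],[0.6,0,0,2,0],[0.6,0,0,3,0],[0.6,0,0,4,0],[0.6,0,0,5,0],[0.6,0,0,6,0],[0.6,0,0,7,0],[0.6,0,0,7.5,0]]'; python3 - <<'E'
from h import *
p,d=imaging.capture('side'); P=cloud('side',d); o=finder.cut_out('side','can_mid')
for k in o[:3]:
    a=P[k['region']]; print(k['p'],k['pixel'],np.nanmin(a,0),np.nanmax(a,0))
cv2.imwrite('pics/side2.png',cv2.resize(p[200:400,200:440],None,fx=2.5,fy=2.5)[:,:,::-1])
E
```

```text
time_s: 5.75
tcp_pos: [0.4799, -0.317, 0.0844]
eef_rot: [-180.0, 0.0, -136.4]
contact_force: [0.1, 0.2, -1.6]
gripper_width: 0.0498
gripper_force: 4.0
0.77 [389.8, 318.6] [ 0.55033407 -0.38185786 -0.00226635] [ 0.74057428 -0.21123862  0.18775533]
0.55 [292.2, 346.9] [ 0.4450742  -0.36603312 -0.00086135] [ 0.51140161 -0.26238713  0.16125504]
0.19 [253.9, 184.3] [ 0.43532087 -0.28611336  0.00182048] [0.5608211  0.25063342 0.41277137]
```

View pics/side2.png

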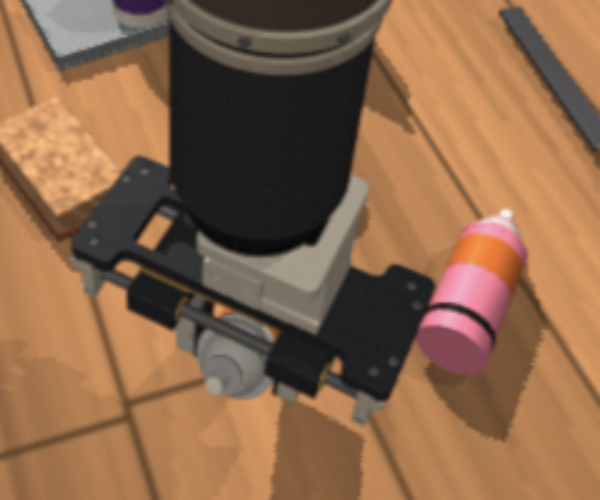

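The picture shows the can held at crop (235,355), still tilted with its nozzle toward the camera. I'll ease the grip and lift a little more so it can swing down.

```bash
python3 -m handwheel '[[0.6,0,0,0.5,0],[0.6,0,0,1,0],[0.6,0,0,2,0],[0.6,0,0,3,0],[0.6,0,0,3,0],[0.6,0,0,3,0]]' 3; python3 - <<'E'
from h import *
p,d=imaging.capture('scene'); P=cloud('scene',d)
b=cv2.resize(p[130:330,0:240],None,fx=2,fy=2)
s=get_state();p,d=imaging.capture('wrist'); P=cloud('wrist',d,s)
np.savez('w2.npz',p=p,P=P)
cv2.imwrite('pics/both3.png',np.vstack([b[:, :480],cv2.resize(p,(480,360))])[:600][:,:,::-1] if 0 else np.hstack([cv2.resize(b,(400,333)),cv2.resize(p,(400,333))])[:,:,::-1])
E
```

```text
time_s: 6.6
tcp_pos: [0.4796, -0.3168, 0.1135]
eef_rot: [180.0, 0.0, -136.4]
contact_force: [-0.5, 0.0, -0.8]
gripper_width: 0.0497
gripper_force: 3.0
```

View pics/both3.png

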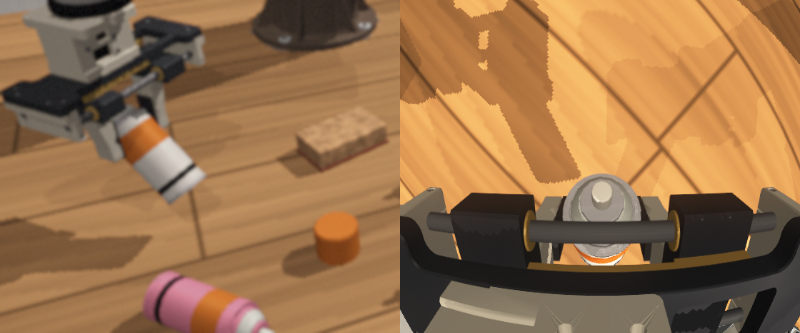

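The can is held but still tilted by about 35–40°. It shows in the left half at (160,155), with its base toward +x. I'll write a one-parameter tilt measurement, then jog toward the base side so inertia and gravity swing it down.

```bash
cat > tilt.py <<'E'
from h import *
from scipy.optimize import least_squares
import sys
s=get_state(); A=R.from_euler('xyz',s['eef_rot'],degrees=True).as_matrix(); pts=[]
for cam in ('scene',)+tuple(sys.argv[1:]):
    p,d=imaging.capture(cam); P=cloud(cam,d,s)
    for o in finder.cut_out(cam,'can_mid'):
        w=P[o['region']]; w=w[~np.isnan(w[:,0])]; w=(w-s['tcp_pos'])@A   # tool coords
        ok=np.linalg.norm(w+[0,0,.019],axis=1)<.11
        if o['p']>.2 and ok.mean()>.6: print(cam,round(o['p'],2),np.round(o['pixel']),ok.sum()); pts.append(w[ok&(w[:,2]>-.02)])
w=np.vstack(pts); w=w[np.abs(w[:,1])<.03]
def res(q):   # axis dir (base-wards) = (-sin t,0,cos t) in tool frame, offset q1 along perpendicular, q2 along y
    t=q[0]; u=np.array([-np.sin(t),0,np.cos(t)]); c=np.array([np.cos(t),0,np.sin(t)])*q[1]+[0,q[2],-.019]
    r=w-c; return np.linalg.norm(r-np.outer(r@u,u),axis=1)-.025
best=min((least_squares(res,[t0,0,0],loss='soft_l1',f_scale=.002) for t0 in (0,.4,.8)),key=lambda r:r.cost)
t=best.x[0]; u=np.array([-np.sin(t),0,np.cos(t)]); al=(w-[0,0,-.019])@u
print('tilt deg',np.degrees(t),'offsets',best.x[1:],'rms',np.sqrt(np.median(best.fun**2)),'base along',np.percentile(al,98),'zmin',((w@A.T)+s['tcp_pos'])[:,2].min())
E
python3 tilt.py
python3 -m handwheel '[[0.6,3,3,2,0],[0.6,5,5,3,0],[0.6,5,5,3,0],[0.6,5,5,3,0],[0.6,5,5,3,0]]'; python3 tilt.py
```

```text
scene 0.84 [ 91. 223.] 1515
tilt deg 42.49384116480046 offsets [0.00290735 0.00118044] rms 0.0007381262528739358 base along 0.08718176225922447 zmin 0.0642069402324639
time_s: 7.42
tcp_pos: [0.5288, -0.2673, 0.143]
eef_rot: [179.9, -0.0, -136.4]
contact_force: [-0.8, 0.5, -0.6]
gripper_width: 0.0495
gripper_force: 3.0
scene 0.66 [118. 218.] 1689
tilt deg 27.899441903604718 offsets [0.00249947 0.00109075] rms 0.0006291576832550818 base along 0.08857068536375597 zmin 0.07875393873338694
```

```bash
python3 -m handwheel '[[0.6,3.5,3.5,2,0],[0.6,5,5,3,0],[0.6,5,5,3,0],[0.6,5,5,3,0]]'; python3 tilt.py
python3 -m handwheel '[[0.6,3.5,3.5,1,0],[0.6,5,5,2,0],[0.6,5,5,2,0],[0.6,5,5,2,0]]'; python3 tilt.py
```

```text
time_s: 8.02
tcp_pos: [0.5788, -0.2171, 0.1729]
eef_rot: [179.9, -0.0, -136.4]
contact_force: [-0.7, 0.1, -1.4]
gripper_width: 0.05
gripper_force: 3.0
scene 0.83 [148. 217.] 1734
tilt deg 15.997259372802606 offsets [0.00227684 0.00106867] rms 0.0005597134983770368 base along 0.08933880520517111 zmin 0.10086935855589578
time_s: 8.62
tcp_pos: [0.6288, -0.1673, 0.1931]
eef_rot: [179.9, -0.0, -136.4]
contact_force: [0.4, -0.2, -0.9]
gripper_width: 0.05
gripper_force: 3.0
scene 0.69 [180. 216.] 1727
tilt deg 8.210029936903261 offsets [0.00205206 0.00103753] rms 0.0005328612141819647 base along 0.09077944133335983 zmin 0.11957088920627014
```

```bash
python3 -m handwheel '[[0.6,0,0,0,0],[0.6,0,1,3,0],[0.6,-1,4,6,7],[0.6,-2,8,8,14],[0.6,-3,13,8,21],[0.6,-5,18,8,28],[0.6,-6,23,8,35],[0.6,-7,28,8,42]]' 10; python3 -m handwheel '[[0.6,-1,4,0,5],[0.6,-2,8,0,11],[0.6,-3,11,0,11],[0.6,-3,12,0,11],[0.6,-3,12,0,11]]' 10; python3 tilt.py
```

```text
time_s: 9.72
tcp_pos: [0.5589, 0.1142, 0.2739]
eef_rot: [-180.0, 0.0, -94.2]
contact_force: [0.2, 0.1, -0.9]
gripper_width: 0.0494
gripper_force: 10.0
time_s: 10.35
tcp_pos: [0.5297, 0.2331, 0.2734]
eef_rot: [180.0, -0.0, -83.3]
contact_force: [-0.2, 0.7, 0.5]
gripper_width: 0.0497
gripper_force: 10.0
scene 0.59 [354. 112.] 1291
tilt deg 8.630978178901493 offsets [0.00148161 0.00058004] rms 0.0006766819278133543 base along 0.09057307116652831 zmin 0.1969395533470255
```

```bash
python3 -m handwheel '[[0.6,0,0,-4,0],[0.6,0,0,-8,0],[0.6,0,0,-12,0],[0.6,0,0,-15,0],[0.6,0,0,-17.5,0],[0.6,0,0,-18.8,0],[0.6,0,0,-19.2,0],[0.6,0,0,-19.2,0]]' 10; python3 -m handwheel '[[0.6,0,0,-0.1,0],[0.6,0,0,-0.2,0],[0.6,0,0,-0.3,0],[0.6,0,0,-0.4,0],[0.6,0,0,-0.4,0]]' 3; python3 tilt.py
```

```text
time_s: 11.45
tcp_pos: [0.5302, 0.2331, 0.0822]
eef_rot: [-180.0, 0.0, -83.4]
contact_force: [0.2, 0.8, -1.9]
gripper_width: 0.0496
gripper_force: 10.0
time_s: 12.08
tcp_pos: [0.5301, 0.2335, 0.078]
eef_rot: [-179.9, 0.0, -83.3]
contact_force: [0.2, 0.7, 4.8]
gripper_width: 0.0502
gripper_force: 3.0
scene 0.74 [340. 195.] 818
tilt deg 8.236012784329544 offsets [0.00061597 0.00076039] rms 0.0007150416534498945 base along 0.08808125181014496 zmin 0.003646713440138921
```

```bash
python3 -m handwheel '[[0.6,0,0.3,0,0],[0.6,-0.1,0.6,0,0],[0.6,-0.1,0.9,-0.1,0],[0.6,-0.1,1.2,-0.2,0],[0.6,-0.1,1.3,-0.2,0]]' 3; python3 tilt.py
```

```text
time_s: 12.8
tcp_pos: [0.5283, 0.246, 0.0752]
eef_rot: [179.9, -0.0, -83.4]
contact_force: [-0.8, -0.7, 0.6]
gripper_width: 0.05
gripper_force: 3.0
scene 0.87 [347. 195.] 734
tilt deg 0.5868763635901284 offsets [0.00010836 0.00086765] rms 0.0007268671771349143 base along 0.08629160135529176 zmin 0.0050215466411215465
```

```bash
python3 -m handwheel '[[0.6,0,0,-0.1,0],[0.6,0,0,-0.1,0],[0.6,0,0,-0.1,0]]'; python3 -m handwheel '[[0.6,0,0,-0.1,0],[0.6,0,0,-0.1,0],[0.6,0,0,-0.1,0]]'
```

```text
time_s: 13.28
tcp_pos: [0.5286, 0.246, 0.0747]
eef_rot: [180.0, 0.0, -83.4]
contact_force: [-2.2, -0.3, 3.2]
gripper_width: 0.0501
gripper_force: 3.0
time_s: 13.65
tcp_pos: [0.5286, 0.2461, 0.0736]
eef_rot: [180.0, -0.0, -83.4]
contact_force: [-2.6, -0.5, 4.9]
gripper_width: 0.0497
gripper_force: 3.0
```

Floor contact is clear, so I'll release, rise straight up and measure the standing can.

```bash
python3 -m handwheel '[[0.4,0,0,0,0],[0.3,0,0,0,0],[0.2,0,0,0,0],[0.1,0,0,0,0],[0,0,0,0,0],[0,0,0,0,0],[0,0,0,0,0],[0,0,0,0,0]]'; python3 -m handwheel '[[0,0,0,2,0],[0,0,0,5,0],[0,0,0,10,0],[0,0,0,16,0],[0,0,0,18,0],[0,0,0,18,0]]'; cat > can.py <<'E'
from h import *
from scipy.optimize import least_squares
for cam in ('scene','side'):
    p,d=imaging.capture(cam); P=cloud(cam,d)
    if cam=='side': cv2.imwrite('pics/side4.png',cv2.resize(p[60:260,130:400],None,fx=2.5,fy=2.5)[:,:,::-1])
    for o in finder.cut_out(cam,'can_mid')[:4]:
        w=P[o['region']]; w=w[~np.isnan(w[:,0])]; m=np.median(w,0)
        if abs(m[1]-.24)>.08 or abs(m[0]-.53)>.1: continue
        b=w[(w[:,2]>.015)&(w[:,2]<.095)&(np.hypot(*(w[:,:2]-m[:2]).T)<.05)]
        f=lambda q:np.hypot(b[:,0]-q[0]-q[2]*(b[:,2]-.05),b[:,1]-q[1]-q[3]*(b[:,2]-.05))-.025
        q=least_squares(f,[m[0],m[1],0,0],loss='soft_l1',f_scale=.002).x
        g=lambda c:np.hypot(b[:,0]-c[0],b[:,1]-c[1])-.025
        q2=least_squares(g,m[:2],loss='soft_l1',f_scale=.002).x
        print(cam,o['p'],'axis xy',q[:2],'tilt deg',np.degrees(q[2:]),'vertical fit',q2,'ztop',np.percentile(w[:,2],99.5))
E
python3 can.py
```

```text
time_s: 14.65
tcp_pos: [0.5287, 0.2461, 0.0736]
eef_rot: [-180.0, 0.0, -83.4]
contact_force: [0.2, 0.4, 0.8]
gripper_width: 0.0875
gripper_force: 0.0
time_s: 15.4
tcp_pos: [0.5293, 0.2466, 0.2558]
eef_rot: [-179.8, 0.1, -83.4]
contact_force: [-0.5, -0.5, -1.6]
gripper_width: 0.0879
gripper_force: 0.0
scene 0.77 axis xy [0.5274041  0.24640448] tilt deg [ 0.23400036 -0.22799294] vertical fit [0.52742732 0.24638016] ztop 0.13755536520039688
side 0.86 axis xy [0.52605526 0.24534871] tilt deg [ 0.22488404 -0.30660347] vertical fit [0.52608224 0.24531483] ztop 0.1359776839021877
```

View pics/side4.png

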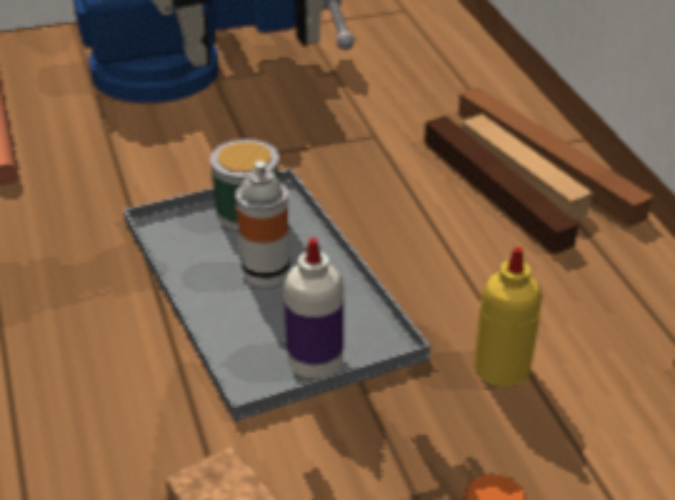

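The can stands upright in the tray at crop (263,235), at about (0.527, 0.246). The glue and tin are undisturbed. Next is a closer wrist look at its top.

```bash
python3 -m handwheel '[[0,0,4,2,0],[0,-0.5,6,4,0],[0,-0.5,6,4,0],[0,-0.5,6,4,0]]'; cat > top.py <<'E'
from h import *
from scipy.optimize import least_squares
s=get_state(); p,d=imaging.capture('wrist'); P=cloud('wrist',d,s); cv2.imwrite('pics/wrist5.png',p[:,:,::-1])
for o in finder.cut_out('wrist','can_mid')[:2]:
    w=P[o['region']]; w=w[~np.isnan(w[:,0])]; print(o['p'],o['pixel'],np.nanpercentile(w,[1,99],0))
    for lo,hi,rad in ((.02,.095,.025),(.1045,.1085,.0205),(.126,.135,.0055)):
        b=w[(w[:,2]>lo)&(w[:,2]<hi)]
        if len(b)<15: continue
        q=least_squares(lambda c:np.hypot(b[:,0]-c[0],b[:,1]-c[1])-rad,[.527,.246],loss='soft_l1',f_scale=.001)
        print(lo,len(b),q.x,np.median(abs(q.fun)))
    t=w[w[:,2]>.13]; print('top',len(t),t.mean(0), 'sh',cv2.minEnclosingCircle((w[(w[:,2]>.099)&(w[:,2]<.105)][:,:2]*1000).astype(np.float32)))
E
python3 top.py
```

```text
time_s: 16.1
tcp_pos: [0.5232, 0.3056, 0.292]
eef_rot: [179.9, -0.1, -83.4]
contact_force: [-0.2, 1.0, -0.3]
gripper_width: 0.0876
gripper_force: 0.0
0.56 [282.0, 137.3] [[0.50391412 0.22374614 0.00316085]
 [0.55220332 0.27117967 0.13732153]]
0.1045 55 [0.52750739 0.24651104] 0.0008914993383856117
top 100 [0.52787074 0.24644224 0.13663606] sh ((527.8413696289062, 246.4580535888672), 25.247730255126953)
```

```bash
python3 -m handwheel '[[0,1,-4,0,0],[0,2,-9,0,0],[0,4,-15,0,0],[0,5,-21,0,0],[0,7,-27,-2,0],[0,8,-33,-5,0],[0,9,-37,-8,0],[0,9.5,-38,-8,0]]'; python3 -m handwheel '[[0,0,0,0,0],[0,0,0,0,0]]'; python3 wr.py wrist6 cap_mid
```

```text
time_s: 17.2
tcp_pos: [0.6164, -0.0774, 0.2097]
eef_rot: [179.6, 0.0, -83.6]
contact_force: [0.4, 0.0, 0.2]
gripper_width: 0.0879
gripper_force: 0.0
time_s: 17.45
tcp_pos: [0.619, -0.073, 0.2145]
eef_rot: [-179.9, 0.0, -83.3]
contact_force: [-0.4, -0.2, 0.2]
gripper_width: 0.0877
gripper_force: 0.0
[ 0.61902091 -0.07304829  0.21454991] [-1.79907768e+02  3.81780813e-03 -8.33172038e+01]
cap_mid 0.57 [291. 136.] [243 141  45]
 top z 0.04085569439553371 ((618.3192749023438, -133.5140838623047), 24.968538284301758) ((618.6163940429688, -133.57431030273438), (48.102745056152344, 48.060523986816406), 52.0109977722168)
```

```bash
python3 -m handwheel '[[0,0,-4,-3,0],[0,0,-6.1,-8,0],[0,0,-6.1,-13,0],[0,0,-6.1,-17,0],[0,0,-6.1,-19.5,0],[0,0,-6.1,-20.4,0],[0,0,-6.1,-20.4,0],[0,0,-6.1,-20.4,0]]'; python3 -m handwheel '[[0.6,0,0,0,0],[0.6,0,0,0,0],[0.6,0,0,0,0],[0.6,0,0,0,0],[0.6,0,0,0,0],[0.6,0,0,0,0]]' 6; python3 -m handwheel '[[0.6,0,0,1,0],[0.6,0,0,3,0],[0.6,0,0,7,0],[0.6,0,0,12,0],[0.6,0,0,18,0],[0.6,0,0,23,0],[0.6,0,0,24,0],[0.6,0,0,24,0]]'
```

```text
time_s: 18.55
tcp_pos: [0.6198, -0.1346, 0.0111]
eef_rot: [-179.9, -0.0, -83.3]
contact_force: [-0.5, -1.0, 1.1]
gripper_width: 0.088
gripper_force: 0.0
time_s: 19.3
tcp_pos: [0.6187, -0.1349, 0.0096]
eef_rot: [180.0, -0.0, -83.4]
contact_force: [-0.3, 0.4, 0.2]
gripper_width: 0.0498
gripper_force: 6.0
time_s: 20.3
tcp_pos: [0.6187, -0.1348, 0.2505]
eef_rot: [-179.9, 0.0, -83.4]
contact_force: [0.1, 0.6, -0.9]
gripper_width: 0.0501
gripper_force: 6.0
```

```bash
python3 -m handwheel '[[0.6,-1,3,0,0],[0.6,-2,8,0,0],[0.6,-3,14,0,0],[0.6,-5,20,0,0],[0.6,-6,26,0,0],[0.6,-8,32,0,0],[0.6,-9,37,0,0],[0.6,-9,38,0,0]]'; python3 -m handwheel '[[0.6,0,0,-3,0],[0.6,0,0,-6,0],[0.6,0,0,-8,0],[0.6,0,0,-8,0],[0.6,0,0,-8,0]]'
```

```text
time_s: 21.3
tcp_pos: [0.5271, 0.2475, 0.2475]
eef_rot: [179.8, -0.1, -83.2]
contact_force: [0.7, -1.4, 0.0]
gripper_width: 0.05
gripper_force: 6.0
time_s: 21.92
tcp_pos: [0.529, 0.2447, 0.1698]
eef_rot: [180.0, -0.0, -83.4]
contact_force: [0.3, -0.2, 0.7]
gripper_width: 0.05
gripper_force: 6.0
```

```bash
cat > rel.py <<'E'
from h import *
from scipy.optimize import least_squares
print(get_state()['tcp_pos'])
for cam in ('scene','side'):
    p,d=imaging.capture(cam); P=cloud(cam,d); cv2.imwrite(f'pics/rel_{cam}.png',cv2.resize(p[60:260,180:440] if cam=='scene' else p[40:240,130:390],None,fx=2.5,fy=2.5)[:,:,::-1])
    hsv=cv2.cvtColor(p,cv2.COLOR_RGB2HSV); org=(hsv[...,0]>5)&(hsv[...,0]<16)&(hsv[...,1]>170)
    near=np.hypot(P[...,0]-.528,P[...,1]-.246)<.033; z=P[...,2]
    for n,m in (('can',near&(z>.01)&(z<.095)),('cap',near&org&(z>(.11 if 1 else 0))&(z<.20))):
        b=P[m]
        if len(b)<20: print(cam,n,len(b)); continue
        q=least_squares(lambda c:np.hypot(b[:,0]-c[0],b[:,1]-c[1])-.025,[.528,.246],loss='soft_l1',f_scale=.001)
        print(cam,n,len(b),np.round(q.x,4),'mad',np.median(abs(q.fun)),'z',np.round(np.percentile(b[:,2],[2,98]),4))
E
python3 rel.py
```

```text
[0.52899225 0.24472736 0.1697944 ]
scene can 663 [0.5274 0.2465] mad 0.0007969636010317638 z [0.0116 0.0939]
scene cap 256 [0.5284 0.2466] mad 0.000792133945995482 z [0.164  0.1997]
side can 537 [0.526  0.2452] mad 0.0008526459026954834 z [0.0124 0.093 ]
side cap 327 [0.5271 0.2459] mad 0.0010256960507352003 z [0.1633 0.1999]
```

```bash
python3 -m handwheel '[[0.6,-0.1,0,0,0],[0.6,-0.1,0,-2,0],[0.6,-0.1,0,-3.5,0],[0.6,-0.1,0,-4.5,0],[0.6,-0.1,0,-5,0],[0.6,-0.1,0,-5.3,0],[0.6,-0.1,0,-5.5,0],[0.6,-0.1,0,-5.5,0]]'; python3 rel.py
```

```text
time_s: 23.02
tcp_pos: [0.5277, 0.2452, 0.1147]
eef_rot: [-180.0, 0.0, -83.4]
contact_force: [0.3, -0.3, -0.3]
gripper_width: 0.05
gripper_force: 6.0
[0.52773279 0.24515176 0.1146788 ]
scene can 661 [0.5274 0.2464] mad 0.0007327201743589605 z [0.0118 0.0933]
scene cap 338 [0.5278 0.2479] mad 0.001581528351038081 z [0.1115 0.1471]
side can 540 [0.526  0.2453] mad 0.000745405315635923 z [0.0115 0.0927]
side cap 397 [0.5257 0.2458] mad 0.0017585167067232649 z [0.1114 0.1467]
```

Entry is clean, with no contact force. I'll lower the last few millimetres in 1 mm steps.

```bash
python3 -m handwheel '[[0.6,0,0,-0.1,0],[0.6,0,0,-0.1,0],[0.6,0,0,-0.2,0],[0.6,0,0,-0.2,0]]'; python3 -m handwheel '[[0.6,0,0,-0.1,0],[0.6,0,0,-0.1,0],[0.6,0,0,-0.1,0]]' 3; python3 rel.py
```

```text
time_s: 23.62
tcp_pos: [0.5277, 0.2451, 0.1126]
eef_rot: [-180.0, 0.0, -83.4]
contact_force: [0.8, -0.1, 0.1]
gripper_width: 0.0498
gripper_force: 6.0
time_s: 24.0
tcp_pos: [0.5278, 0.2452, 0.1119]
eef_rot: [-180.0, 0.0, -83.4]
contact_force: [-1.5, -0.6, 4.7]
gripper_width: 0.0503
gripper_force: 3.0
[0.52779966 0.24517391 0.11187746]
scene can 660 [0.5275 0.2464] mad 0.0007110711333931097 z [0.0115 0.0933]
scene cap 330 [0.5282 0.2481] mad 0.0018031410548110059 z [0.1113 0.1452]
side can 540 [0.5261 0.2452] mad 0.0008055363225123163 z [0.0125 0.0937]
side cap 390 [0.5258 0.2457] mad 0.0017346311216169877 z [0.1113 0.1444]
```

```bash
python3 -m handwheel '[[0.4,0,0,0,0],[0.3,0,0,0,0],[0.2,0,0,0,0],[0.1,0,0,0,0],[0,0,0,0,0],[0,0,0,0,0],[0,0,0,0,0],[0,0,0,0,0]]'; python3 -m handwheel '[[0,0,0,1,0],[0,0,0,3,0],[0,0,0,6,0],[0,0,0,10,0],[0,0,0,15,0],[0,0,0,18,0],[0,0,0,18,0],[0,0,0,18,0]]'; python3 rel.py; python3 -c "
import cv2,numpy as np
cv2.imwrite('pics/final.png',np.hstack([cv2.resize(cv2.imread('pics/rel_%s.png'%c),(400,308)) for c in ('scene','side')]))"
```

```text
time_s: 25.1
tcp_pos: [0.5277, 0.2451, 0.1116]
eef_rot: [-180.0, 0.0, -83.4]
contact_force: [-0.0, 0.1, 0.1]
gripper_width: 0.0878
gripper_force: 0.0
time_s: 26.1
tcp_pos: [0.5273, 0.245, 0.2915]
eef_rot: [180.0, 0.0, -83.4]
contact_force: [0.0, -0.5, -0.2]
gripper_width: 0.0875
gripper_force: 0.0
[0.52727956 0.244959   0.29146088]
scene can 657 [0.5274 0.2465] mad 0.0007092657766253861 z [0.0117 0.0934]
scene cap 428 [0.5266 0.2468] mad 0.0013510180656832928 z [0.1118 0.145 ]
side can 538 [0.526  0.2452] mad 0.0008425845883519561 z [0.0117 0.0932]
side cap 387 [0.5259 0.2459] mad 0.0019000499140418778 z [0.1113 0.1447]
```

View pics/final.png

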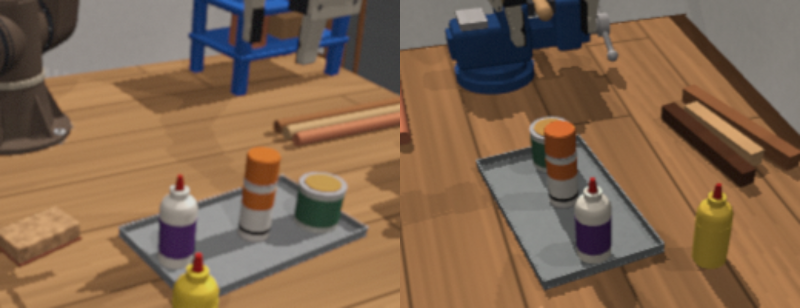

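The capped can stands upright in the tray, at left (260,195) and right (561,165). The cap is seated and centred, the glue, tin and block are in place, and the hand is clear. I'm handing the job in.

```bash
python3 -c "
from plant import r
print(r.close_job())"
```

```text
the job is handed in; nothing more can be done
None
```

The can stands upright and released in the middle of the tray, its orange cap seated on the shoulder and centred to about 1 mm by the cameras; the job was handed in at about 26 s of the 61 s allowed, and no verdict came back.

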